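# Pack the polish tin and close the shine case

### The arm

A 6-joint arm with a two-finger parallel gripper is mounted at the origin on the work surface. World frame = base frame: x ahead of the robot, y to its left, z up, the work surface at z = 0. Lengths are in m, angles in rad, forces in N, time in s.
With the tool pointing down it reaches from about 0.25 to 0.85 m from the base axis. Payload 12.5 kg.
Tool frame: the origin (TCP) lies midway between the tips of the shut fingers; the grasp point (between the pads) lies 19 mm behind it; z points along the fingers, y is the line along which they close (so a half turn about z gives the same grasp; the last joint's range is limited). The gripper opens to 93 mm and grips with 3 to 60 N. Pads are 15 mm wide; open, the fingers measure 128 mm over their backs; the gripper's body (75 mm by 188 mm) begins 65 mm behind the grasp point.
Start: joints at [-1.307, 0.351, 1.652, -0, 1.139, -0.085], TCP at [0.188, -0.517, 0.219] pointing down, gripper open.
Joint ranges: [-2.75, 2.75], [-0.79, 2.1], [0.01, 2.65], [-1.57, 4.71], [0.07, 3.14], [-2.87, 2.87]. Speed limits (rad/s): [2.22, 2.22, 2.79, 3.14, 3.14, 3.14].

### API

Orientations are given as a rotation vector (axis times angle).
In Python, from rig import robot gives the robot as it stands.
- The arm moves only by the tool step_arm, never from a script. Its argument "rows" is a list of rows, each a list of 2 entries, a list of its own where there are three numbers: the shift along the tool's x, y, z in mm, then the turn about the tool's z in degrees. In form: [[[tx, ty, tz], roll], ...]. A call has 1 to 20 rows; each row shifts and turns the commanded pose from where the row before left it, along the tool's axes as they then stand; what a row does not reach is not made up. A row lasts 1/10 s, in which the tool goes at most 50 mm and 8.59 degrees, less where a joint would pass 70% of its speed; a pose out of reach is approached as far as the arm can. A call is refused whole if a number of a shift passes 50 or a number of a turn 8.59, either way. A call with a gripper value outside its range is refused whole. "jaw" is the closure, from -1 (fully open) to 1 (shut), so that 0 is half open, set as the call begins (left out, the last holds). The fingers move at their own pace and stop on an object; "grip_force" is the grip in N (left out, the last holds). Time passes only in rows, so rows that do not move let the fingers close. It gives the time, the measured TCP pose, the force, the opening and the grip force at its end, in the units of the state.
- robot.read_state(): the state, without advancing time (a new reading comes with each control period).
- robot.grab_frame(name): name is "scene" or "top" or "wrist"; returns the picture (420x560x3 uint8, red, green, blue); there is no depth.
- robot.calibration(name): a dict with "fx", "fy", "cx", "cy" (pixels), "R" (3x3) and "t" (3): a world point X has camera coordinates R X + t. Camera axes: x right, y down, z forward; pixel columns grow to the right and rows downward; lengths in m; the calibration is good to about 2 mm. The wrist camera is an equidistant fisheye: a pixel r from the principal point sees the ray r / f radians off the axis. A picture is of the moment at which its call begins: read the wrist's pose just before it. calibration takes no time and is no camera call; for the wrist camera it gives the pose at the moment of the call.
- robot.finish_job(): hands the job in; it is judged then, once.
The state is a dict: "t": time; "q": joint angles; "qvel": joint speeds; "effort": joint torques, N m; "position": TCP position; "orientation": TCP orientation; "force": force on the tool from outside, world axes, zero at the start; "wrist_torque": the same for the moment, N m; "finger_gap": finger opening in m; "grip_force": force on a finger pad.
Only numpy, scipy, OpenCV 4.12 (cv2) and the standard library are available. Lean on these libraries where they do the work, as an engineer would, in place of code of your own. Each camera call takes 0.05 s, during which the arm holds its last target. There are 200 camera calls.

### The job

Pack up the shine case: take the oval polish tin from its rack and set it, right way up, flat on the bed of the case's sprung holder, centred, pushed against the spring so that it drops down behind the brass lip and is held between the two. Then close the lid, and after that swing the steel clamp over until it lies down flat on the lid. Leave the other things where they are.

Things in the scene. Friction and masses are not known exactly. Their poses are not given: they have to be found in the camera images.
- tin: oval tinplate polish tin, rounded rectangle 60 (its x) x 40 (y) x 28 mm high, corner radii 12 mm; about 90 g. Origin: centre of underside. Starts in one of the rack's slots, where rails close in its long sides: there take it by its ends, which overhang. In the case its ends are blocked and only its long sides are free, so put it down on the mat between and take it again across its width
- rack: fixed low steel rack with two equal side-by-side slots for tins, running along its x, centred at y = +37.5 and -37.5 mm; slot floors 10 mm above the platform, rails 38 mm high, 5 mm thick and 44 mm long, 43 mm apart. Origin at the centre of its underside
- mat: fixed square cork mat, 100 x 100 x 3 mm, always empty, between rack and case, good for putting things down; origin at the centre of its underside
- case: fixed dark oak box, 150 (its x) x 140 (y) mm, rim 60 mm up, walls 6 mm, floor 8 mm up; origin: centre of underside. Lid hinge on the +x rim, clamp at the -x side. Inside at y = 0: bed 30 mm wide, top 18 mm up; at its -x end a brass lip 6 mm thick, top 26 mm up, inner face at x = -42 mm; facing it an upright sprung brass plate, top 54 mm up, face at x = +13 mm at rest. Finger room beside the bed
- nest (a point): point on the top of the bed where the tin's origin comes to rest when it is properly held (tin's x along the case's x, either way round); 30 mm from the lip's inner face; axes as the case
- sprung_plate (a joint): travel of the sprung plate (m) towards the case's +x: 0 at rest, at most 0.016; it pushes back with 4.5 N at 0 and 8.5 N at 16 mm. At rest plate and lip are 55 mm apart, so the 60 mm tin must push the plate back over 5 mm before it can go down behind the lip; with the tin held it reads about 0.005
- lid (a joint): angle of the case's lid (rad): 0 shut, grows as it opens, about 1.57 upright, at most 1.95. A stiff hinge: stays where left, moves with about 1 to 3 N near its edge
- lid_hinge (a point): middle of the lid's hinge line (along the case's y), at the case's x = +75 mm, 60 mm up; the lid is a flat oak board 150 mm long from the hinge, 140 mm wide and 8 mm thick (when shut its underside is at the hinge's height, its top 8 mm above)
- lid_edge (a point): middle of the lid's free edge on its outer (top) face, 150 mm from the hinge line
- clamp (a joint): angle of the steel clamp (rad): 0 lying flat on the shut lid, pointing to the case's +x; grows as it opens up and outwards, about 1.57 upright, at most 2.2, then leaning away from the case. Stays where left, moves with about 1 to 2 N near its tip
- clamp_hinge (a point): middle of the clamp's hinge line (along the case's y), just outside the case at x = -77 mm, 66 mm up; the clamp is a flat bar 52 mm long from the hinge and 24 mm wide, its outer face (top when down) 7 mm off the hinge line
- clamp_tip (a point): middle of the clamp's free end on its outer face, 52 mm from the hinge line
- round_tin: a round tin, 39 mm across and 28 mm high, in the rack's other slot; not to be taken
- brush: bystander: welt brush, 150 x 42 x 38 mm, lying bristles down, long side along its x; origin at its underside's centre
- shoehorn: bystander: yellow bone shoehorn, about 170 x 36 x 5 mm, lying flat
- ashtray: bystander: nickel ashtray, a shallow bowl 96 mm across, 26 mm high
- dressing: bystander: amber bottle, 48 mm across, 105 mm high, standing
- dauber: bystander: small round dauber brush standing on its bristles, 34 mm across, 52 mm high
Not all that is in view belongs to the job. There is more than one size of the tin; the one meant has the size given above.

How it is judged:
By the outcome, as a careful person would: the job done as asked, in the order asked, and still so for the second after the job is handed in, with the robot touching nothing.
It also fails if it takes over 72 s, if anything falls off the work surface, if the arm or the gripper's body presses on something with over 40 N, if the wrist force passes 120 N, or if a joint passes its speed limit or range.

## Working session

There is one attempt and no reset: what is moved stays moved. The work goes in short steps, Python scripts to look and compute and a tool call to move; the robot and the scene stay as the last step left them, time stands still between calls to the robot, and variables do not carry over. Pictures are saved under pics/ and viewed, at most 10 in all, crops included, and the job is handed in when it is done.

Besides the shell and the picture viewer there is one more tool, called after "Request:" by a JSON object that holds its "method" and its "body". step_arm: Moves the arm, as the interface text tells. Its arguments: {"type":"object","properties":{"rows":{"type":"array","items":{"type":"array"}},"jaw":{"type":"number"},"grip_force":{"type":"number"}},"required":["rows"]}

```bash
mkdir -p pics; ls
python3 - <<'E'
from rig import robot
import cv2
s=robot.read_state();print(s)
for n in("top","scene"):
    im=robot.grab_frame(n);cv2.imwrite(f"pics/{n}0.png",im[:,:,::-1]);c=robot.calibration(n);print(n,c)
E
```

```text
pics
{'t': 0.0, 'q': array([-1.30659266e+00,  3.51226661e-01,  1.65243333e+00, -2.15543711e-05,
        1.13904885e+00, -8.46078857e-02]), 'qvel': array([ 0.00036326, -0.00218617, -0.00105611, -0.00107586, -0.00074028,
       -0.00027921]), 'effort': array([ 4.93607931e-04, -4.97325468e+01, -2.85252142e+01,  6.99582975e-02,
        2.57547927e-02, -9.05514571e-05]), 'position': array([ 0.18790644, -0.51654792,  0.21810315]), 'orientation': array([-3.09283858e+00, -5.44959821e-01,  1.87783220e-04]), 'force': array([-0.11242341,  0.9579607 , -0.26087718]), 'wrist_torque': array([-0.0065776 ,  0.06032726, -0.07037944]), 'grip_force': 0.0, 'finger_gap': 0.09291085910347975}
top {'fx': 461.79352226941916, 'fy': 461.79352226941916, 'cx': 286.63534848174527, 'cy': 210.59198197032532, 'R': array([[ 0.01401317, -0.99970765,  0.01970375],
       [-0.99244417, -0.0163082 , -0.1216084 ],
       [ 0.12189418, -0.01785076, -0.99238257]]), 't': array([-0.06119978,  0.52326428,  0.9467728 ])}
scene {'fx': 378.9961741907942, 'fy': 378.9961741907942, 'cx': 281.01236721372806, 'cy': 214.17391672839338, 'R': array([[ 0.16578955,  0.98603041, -0.016058  ],
       [ 0.82421754, -0.14748636, -0.54672957],
       [-0.54146032,  0.07740677, -0.83715525]]), 't': array([-0.03276232, -0.4030742 ,  1.10172087])}
```

```bash
cd pics; python3 -c "
import cv2
for n in ('top','scene'):
    cv2.imwrite(n+'0b.png',cv2.resize(cv2.imread(n+'0.png'),(800,600),interpolation=cv2.INTER_CUBIC))"
```

```text
(no output)
```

View pics/top0b.png

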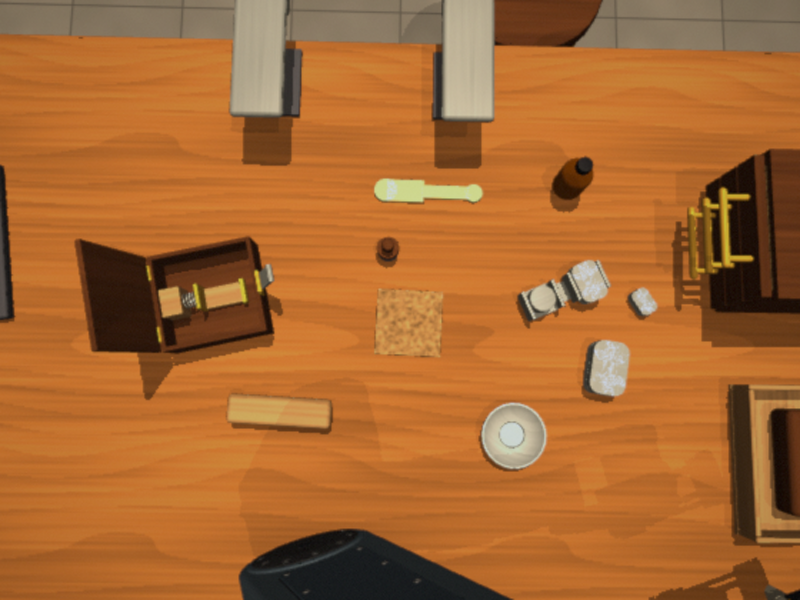

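View pics/scene0b.png

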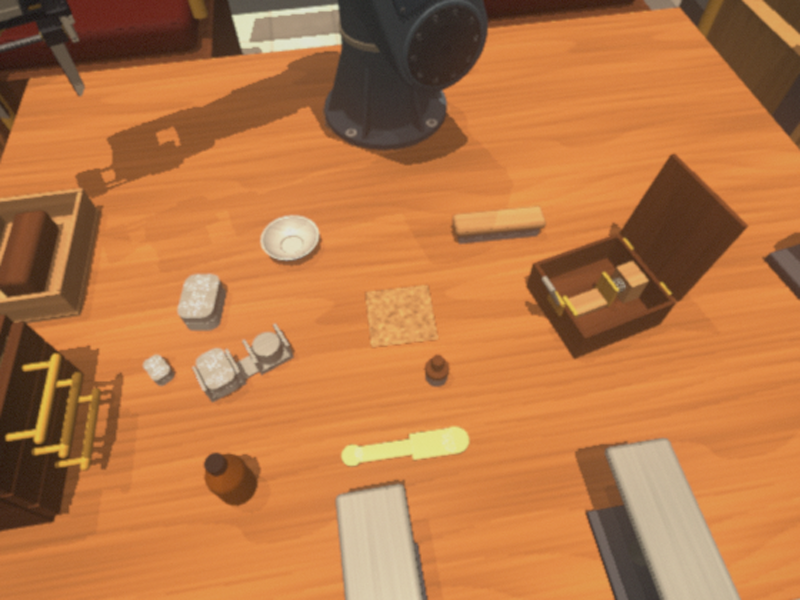

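The top view shows the rack near (565,290) with the oval tin at (587,282) and the round tin at (543,300). The decoy tins are at (607,368) and (643,301), the mat is at (409,322), and the case is at (210,295) with its lid on the left (world +y) and the clamp on the right. I'll enlarge the rack and case for precise pixels.

```bash
cat > h.py <<'E'
from rig import robot
import numpy as np, cv2
from scipy.spatial.transform import Rotation as Ro
def proj(n,X,c=None):
    c=c or robot.calibration(n); X=np.atleast_2d(X); p=X@np.array(c["R"]).T+c["t"]
    if n=="wrist":
        a=np.arctan2(np.hypot(p[:,0],p[:,1]),p[:,2]); u=p[:,:2]/np.hypot(p[:,0],p[:,1])[:,None]*a[:,None]
    else: u=p[:,:2]/p[:,2:]
    return u*[c["fx"],c["fy"]]+[c["cx"],c["cy"]]
def back(n,uv,z,c=None):
    c=c or robot.calibration(n); d=(np.atleast_2d(uv)-[c["cx"],c["cy"]])/[c["fx"],c["fy"]]
    if n=="wrist":
        r=np.linalg.norm(d,axis=1)[:,None]; d=np.c_[d/r*np.sin(r),np.cos(r)]
    else: d=np.c_[d,np.ones(len(d))]
    R=np.array(c["R"]); w=d@R; o=-R.T@np.array(c["t"])
    return o+w*((z-o[2])/w[:,2])[:,None]
def pose(xy,yaw,P):
    P=np.atleast_2d(P);return P@Ro.from_euler("z",yaw).as_matrix().T+[*xy,0]
E
python3 - <<'E'
import cv2,numpy as np
from h import *
im=cv2.imread("pics/top0.png");sc=cv2.imread("pics/scene0.png")
def cr(i,x,y,w,h,W=400,H=300):return cv2.resize(i[y:y+h,x:x+w],(W,H),interpolation=cv2.INTER_CUBIC)
o=np.vstack([np.hstack([cr(im,355,170,80,60),cr(im,45,155,160,120)]),np.hstack([cr(sc,125,215,80,60),cr(sc,360,105,160,150)])])
cv2.imwrite("pics/z1.png",o)
for n,u in(("tin",(587,282)),("round",(543,300))):print(n,back("top",np.array(u)*.7,.038))
print(back("top",np.array([(409,322),(378,289),(442,291),(375,356),(440,357)])*.7,.003))
print(back("top",np.array([(150,262),(252,238),(272,334),(163,352)])*.7,.06))
E
```

```text
tin [[ 0.55608385 -0.31713534  0.038     ]]
round [[ 0.52798022 -0.251048    0.038     ]]
[[ 0.4952834  -0.05348591  0.003     ]
 [ 0.54524746 -0.00529069  0.003     ]
 [ 0.54379752 -0.10343474  0.003     ]
 [ 0.44286815 -0.00278462  0.003     ]
 [ 0.44281136 -0.10121007  0.003     ]]
[[0.57103156 0.32216471 0.06      ]
 [0.60896747 0.17732351 0.06      ]
 [0.46984841 0.14290587 0.06      ]
 [0.44191701 0.29590088 0.06      ]]
```

View pics/z1.png

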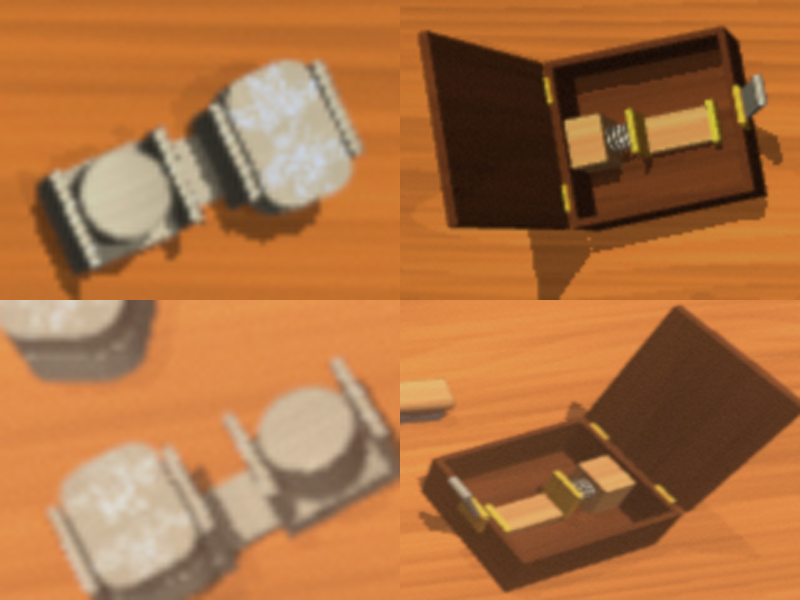

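The crops show the rack's four rails, the oval tin in its right slot, and the case's rim, plate and lip clearly. I'll fit poses from both views.

Run:
```python
from h import *
from scipy.optimize import least_squares as ls
A=np.array
T=lambda L:A(L)/2.5+[45-160,155]; S=lambda L:(A(L)-[400,300])/[2.5,2]+[360,105]
t=lambda L:A(L)/5+[355,170]; s=lambda L:(A(L)-[0,300])/5+[125,215]
case=[(-75,-70,60),(75,-70,60),(-75,70,60),(75,70,60)]
lp=[(14.5,0,54),(-45,0,26)]
ob={"top":(case+lp,T([(725,28),(543,65),(766,194),(573,230),(632,131),(713.5,121.5)])),
"scene":([case[2],case[0],case[1],case[3]],S([(428,460),(507,562),(682,512),(582,420)]))}
def f(p,ob,dz=0):return np.concatenate([(proj(n,pose(p[:2],p[2],A(X)/1000+[0,0,dz]))-u) for n,(X,u) in ob.items()]).ravel()
for k in(["top"],["scene"],["top","scene"]):
    r=ls(f,[.52,.23,1.78],args=({a:ob[a] for a in k},),loss="soft_l1");print("case",k,r.x,np.degrees(r.x[2]));print(f(r.x,ob).round(1).reshape(-1,2).tolist())
Y=[61.5,13.5,-13.5,-61.5]
rk=[(sx*22,y,38) for y in Y for sx in(1,-1)]
o2={"top":(rk,t([(62,172),(95,262),(158,130),(198,220),(213,108),(255,198),(320,65),(357,155)]))}
for dz in(0,.01):
    r=ls(f,[.54,-.28,.38],args=(o2,dz));print("rack",r.x,np.degrees(r.x[2]),r.cost,f(r.x,o2,dz).round(1).reshape(-1,2).tolist())
    print("tin slot",pose(r.x[:2],r.x[2],[0,-.0375,.038]))
print("tin img top",back("top",t([(290,135)]),.038),"scene",back("scene",s([(130,515)]),.038))
```

```text
case ['top'] [0.525136   0.23814632 1.79742845] 102.9850641733885
[[-0.3, -0.2], [0.6, -0.3], [-4.1, -0.8], [0.0, 0.3], [0.9, 0.6], [-0.0, 0.3], [0.1, -2.5], [4.9, -1.0], [-1.3, -1.3], [-1.9, -3.7]]
case ['scene'] [0.53036096 0.23535945 1.75264979] 100.4194361340431
[[3.0, -1.4], [3.4, -4.6], [-3.9, -1.4], [-0.2, -3.6], [2.4, -2.2], [1.5, -1.2], [0.1, -2.0], [2.1, 0.6], [-1.8, 2.9], [-0.1, -1.1]]
case ['top', 'scene'] [0.52625215 0.2381303  1.78799009] 102.44428586020247
[[0.2, -0.5], [0.9, -1.2], [-4.3, -0.9], [-0.3, -0.5], [0.9, -0.0], [0.0, -0.0], [0.3, -2.4], [4.6, -0.7], [-1.2, -0.4], [-1.3, -3.2]]
rack [ 0.54417796 -0.28617095  0.40045279] 22.94425477413651 2.831971712102988 [[-1.5, -0.5], [0.1, 0.7], [-0.0, -0.4], [0.3, 0.6], [0.5, -0.7], [0.5, 0.3], [-0.4, -0.4], [0.6, 0.5]]
tin slot [[ 0.55879679 -0.32070412  0.038     ]]
rack [ 0.54274175 -0.28358331  0.40061789] 22.953714347271095 4.109091497542499 [[-1.8, -0.5], [-0.1, 0.9], [-0.1, -0.5], [0.2, 0.7], [0.5, -0.9], [0.6, 0.3], [-0.2, -0.6], [0.9, 0.5]]
tin slot [[ 0.55736628 -0.31811407  0.038     ]]
tin img top [[ 0.55702124 -0.32164475  0.038     ]] scene [[ 0.56127347 -0.3184456   0.038     ]]
```

```bash
cat >> h.py <<'E'
def plan(xyz,yaw_y_deg):
    "roll first (deg), then the shift (mm) in tool axes; yaw = world heading of tool y, mod 180"
    s=robot.read_state();R=Ro.from_rotvec(s["orientation"]).as_matrix()
    cur=np.degrees(np.arctan2(R[1,1],R[0,1])); d=(yaw_y_deg-cur+90)%180-90
    roll=-d; R2=R@Ro.from_euler("z",roll,degrees=True).as_matrix()
    print("t",round(s["t"],2),"p",s["position"].round(4),"z",R[:,2].round(4),"yaw",cur.round(2),"q6",s["q"][5].round(2),"F",s["force"].round(1),"gap",round(s["finger_gap"],4))
    print("roll",roll.round(2),"shift",(R2.T@(np.array(xyz)-s["position"])*1000).round(1),"toolx",R2[:,0].round(3),"tooly",R2[:,1].round(3))
E
python3 -c "
from h import *
plan([.558,-.320,.17],22.94)"
```

```text
t 0.1 p [ 0.1879 -0.5166  0.2182] z [-3.0e-04  1.1e-03 -1.0e+00] yaw -70.01 q6 -0.08 F [ 0.1 -0.1  0.2] gap 0.093
roll 87.05 shift [ -36.7 -417.4   48.3] toolx [ 0.39  -0.921 -0.001] tooly [-0.921 -0.39  -0.   ]
```

Request:
{"method": "step_arm", "body": {"rows": [[[0, 0, 0], 8.5], [[0, 0, 0], 8.5], [[0, 0, 0], 8.5], [[0, 0, 0], 8.5], [[0, 0, 0], 8.5], [[0, 0, 0], 8.5], [[0, 0, 0], 8.5], [[0, 0, 0], 8.5], [[0, 0, 0], 8.5], [[0, 0, 0], 8.5], [[0, 0, 0], 2.05]], "jaw": -1}}

```text
t: 1.2
position: [0.1879, -0.5167, 0.2183]
orientation: [-2.614, 1.742, 0.001]
force: [-0.3, 0.0, -0.5]
finger_gap: 0.0931
grip_force: 0.0
```

Request:
{"method": "step_arm", "body": {"rows": [[[-2.6, -30, 3], 0], [[-2.6, -30, 3], 0], [[-2.6, -30, 3], 0], [[-2.6, -30, 3], 0], [[-2.6, -30, 3], 0], [[-2.6, -30, 3], 0], [[-2.6, -30, 3], 0], [[-2.6, -30, 4], 0], [[-2.6, -30, 4], 0], [[-2.6, -30, 4], 0], [[-2.6, -30, 4], 0], [[-2.6, -30, 4], 0], [[-2.6, -30, 4], 0], [[-2.6, -27, 4], 0], [[0, 0, 0], 0]]}}

```text
t: 2.7
position: [0.5595, -0.3189, 0.1685]
orientation: [-2.621, 1.732, 0.002]
force: [-0.3, 0.4, -0.6]
finger_gap: 0.0931
grip_force: 0.0
```

Run:
```python
from h import *
plan([.558,-.320,.012],22.94)
c=robot.calibration("wrist");im=robot.grab_frame("wrist")
im=np.ascontiguousarray(im[:,:,::-1]);cv2.imwrite("pics/w1.png",im);print(c)
big=cv2.resize(im,(800,600),interpolation=cv2.INTER_CUBIC)
# predicted tin top outline & rails
P=[(x,y-.0375,.038) for x,y in((.03,.02),(.03,-.02),(-.03,-.02),(-.03,.02))]
for xy in([.5435,-.285],):
    u=proj("wrist",pose(xy,.4004,P),c)/.7
    cv2.polylines(big,[u.astype(np.int32)],True,(0,0,255),1)
cv2.imwrite("pics/w1b.png",big)
```

```text
t 2.7 p [ 0.5595 -0.3189  0.1685] z [-8.e-04  1.e-03 -1.e+00] yaw -156.92 q6 2.15 F [-0.3  0.4 -0.6] gap 0.0931
roll 0.14 shift [  0.6   1.8 156.5] toolx [ 0.39  -0.921 -0.001] tooly [-0.921 -0.39   0.   ]
{'fx': 325.19226210127806, 'fy': 325.19226210127806, 'cx': 275.82980943068014, 'cy': 209.80327461548876, 'R': array([[-9.19144456e-01, -3.93920328e-01, -4.92909307e-04],
       [-3.76059347e-01,  8.77095078e-01,  2.98803600e-01],
       [-1.17272484e-01,  2.74829036e-01, -9.54314500e-01]]), 't': array([0.38841785, 0.46919261, 0.49851498])}
```

View pics/w1b.png

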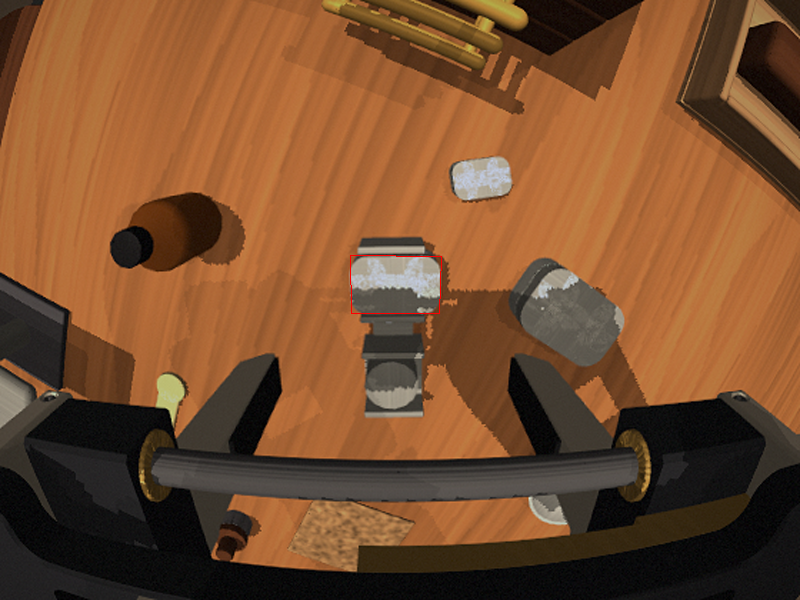

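The predicted outline matches the tin top at (396,284), so I can descend onto it.

Request:
{"method": "step_arm", "body": {"rows": [[[0.5, 1.3, 26], 0.14], [[0, 0, 26], 0], [[0, 0, 26], 0], [[0, 0, 26], 0], [[0, 0, 20], 0], [[0, 0, 16], 0], [[0, 0, 10], 0], [[0, 0, 6], 0], [[0, 0, 0], 0]]}}

```text
t: 3.65
position: [0.5566, -0.3219, 0.0134]
orientation: [-2.616, 1.739, 0.001]
force: [-0.5, -0.9, -0.3]
finger_gap: 0.0929
grip_force: 0.0
```

Request:
{"method": "step_arm", "body": {"rows": [[[0, 0, 0], 0], [[0, 0, 0], 0], [[0, 0, 0], 0], [[0, 0, 0], 0], [[0, 0, 0], 0], [[0, 0, 0], 0], [[0, 0, 0], 0], [[0, 0, 0], 0]], "jaw": 1, "grip_force": 20}}

```text
t: 4.45
position: [0.5571, -0.3219, 0.014]
orientation: [-2.617, 1.739, -0.001]
force: [0.9, 0.8, 4.6]
finger_gap: 0.0598
grip_force: 20.0
```

Request:
{"method": "step_arm", "body": {"rows": [[[0, 0, -8], 0], [[0, 0, -20], 0], [[0, 0, -30], 0], [[0, 0, -30], 0], [[0, 0, -15], 0], [[0, 0, 0], -8.5], [[0, 0, 0], -8.5], [[0, 0, 0], -8.5], [[0, 0, 0], -8.5], [[0, 0, 0], -8.5], [[0, 0, 0], -8.5], [[0, 0, 0], -8.5], [[0, 0, 0], -8.5], [[0, 0, 0], -8.5], [[0, 0, 0], -3.3], [[0, 0, 0], 0]]}}

```text
t: 6.05
position: [0.5565, -0.3216, 0.1161]
orientation: [-3.122, -0.346, 0.001]
force: [0.0, -0.3, -0.7]
finger_gap: 0.0597
grip_force: 20.0
```

```bash
python3 -c "
from h import *
plan([.495,-.0535,.010],102.9)"
```

```text
t 6.05 p [ 0.5565 -0.3216  0.1161] z [-1.e-03  6.e-04 -1.e+00] yaw -77.37 q6 0.75 F [ 0.  -0.3 -0.7] gap 0.0597
roll -0.27 shift [   0.  -275.   106.3] toolx [ 0.975  0.223 -0.001] tooly [ 0.223 -0.975 -0.001]
```

Request:
{"method": "step_arm", "body": {"rows": [[[0, -15, 0], -0.27], [[0, -30, 0], 0], [[0, -30, 0], 0], [[0, -30, 0], 0], [[0, -30, 0], 0], [[0, -30, 0], 0], [[0, -30, 0], 0], [[0, -30, 0], 0], [[0, -30, 0], 0], [[0, -20, 10], 0], [[0, 0, 25], 0], [[0, 0, 25], 0], [[0, 0, 20], 0], [[0, 0, 15], 0], [[0, 0, 5], 0], [[0, 0, 0], 0]]}}

```text
t: 7.65
position: [0.495, -0.0532, 0.0164]
orientation: [-3.122, -0.351, 0.002]
force: [0.1, 0.8, -0.1]
finger_gap: 0.0597
grip_force: 20.0
```

Request:
{"method": "step_arm", "body": {"rows": [[[0, 0, 2], 0], [[0, 0, 2], 0], [[0, 0, 1.5], 0], [[0, 0, 0], 0]]}}

```text
t: 8.05
position: [0.4957, -0.0537, 0.0112]
orientation: [3.122, 0.352, 0.0]
force: [-0.1, -0.7, -0.6]
finger_gap: 0.0599
grip_force: 20.0
```

Request:
{"method": "step_arm", "body": {"rows": [[[0, 0, 1.5], 0], [[0, 0, 1.5], 0], [[0, 0, 0], 0]]}}

```text
t: 8.35
position: [0.4956, -0.0537, 0.008]
orientation: [-3.122, -0.352, 0.0]
force: [0.3, 0.3, -0.8]
finger_gap: 0.0598
grip_force: 20.0
```

Request:
{"method": "step_arm", "body": {"rows": [[[0, 0, 1], 0], [[0, 0, 0.7], 0], [[0, 0, 0], 0]]}}

```text
t: 8.65
position: [0.4957, -0.0537, 0.0069]
orientation: [3.122, 0.352, 0.0]
force: [-2.8, 0.6, 8.8]
finger_gap: 0.0595
grip_force: 20.0
```

Request:
{"method": "step_arm", "body": {"rows": [[[0, 0, 0], 0], [[0, 0, 0], 0], [[0, 0, 0], 0], [[0, 0, 0], 0], [[0, 0, -10], 0], [[0, 0, -25], 0], [[0, 0, -25], 0], [[0, 0, -10], -6], [[0, 0, 0], -8.4], [[0, 0, 0], -8.4], [[0, 0, 0], -8.4], [[0, 0, 0], -8.4], [[0, 0, 0], -8.4], [[0, 0, 0], -8.4], [[0, 0, 0], -8.4], [[0, 0, 0], -8.4], [[0, 0, 0], -8.4], [[0, 0, 0], -8.4], [[0, 0, 0], 0]], "jaw": -1}}

```text
t: 10.55
position: [0.4957, -0.0537, 0.077]
orientation: [1.956, 2.458, 0.0]
force: [0.2, -0.1, -0.1]
finger_gap: 0.0932
grip_force: 0.0
```

Run:
```python
from h import *
plan([.4957,-.0537,.005],12.9)
c=robot.calibration("wrist");im=robot.grab_frame("wrist")
im=np.ascontiguousarray(im[:,:,::-1]);cv2.imwrite("pics/w2.png",im)
big=cv2.resize(im,(800,600),interpolation=cv2.INTER_CUBIC)
P=[(x,y,.031) for x,y in((.03,.02),(.03,-.02),(-.03,-.02),(-.03,.02))]
u=proj("wrist",pose([.4957,-.0537],np.radians(102.9),P),c)/.7
cv2.polylines(big,[u.astype(np.int32)],True,(0,0,255),1)
cv2.imwrite("pics/w2b.png",big)
```

```text
t 10.55 p [ 0.4957 -0.0537  0.077 ] z [ 4.e-04 -1.e-04 -1.e+00] yaw 13.0 q6 -0.43 F [ 0.2 -0.1 -0.1] gap 0.0932
roll 0.1 shift [ 0.  -0.1 72. ] toolx [-0.223  0.975 -0.   ] tooly [0.975 0.223 0.   ]
```

View pics/w2b.png

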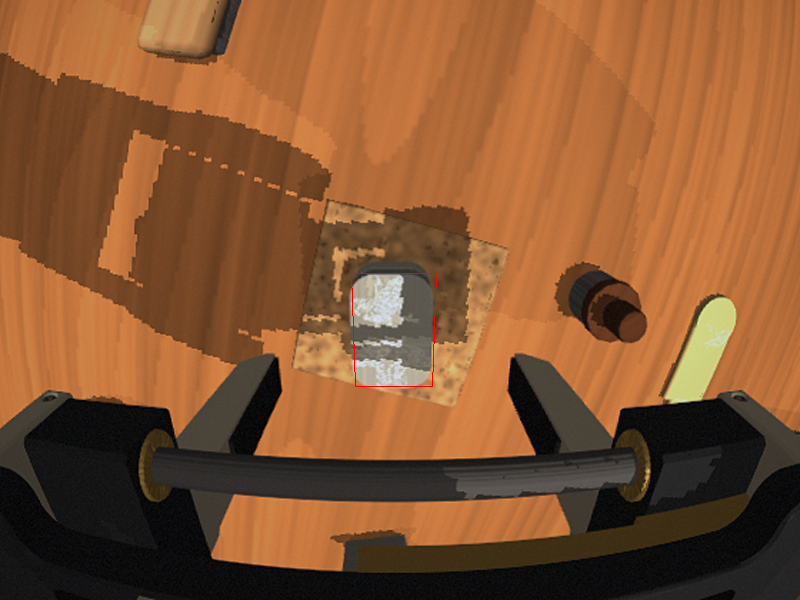

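The tin stands on the mat at (393,330) and matches the prediction. I'll take it across its width.

Request:
{"method": "step_arm", "body": {"rows": [[[0, 0, 20], 0.1], [[0, 0, 25], 0], [[0, 0, 15], 0], [[0, 0, 8], 0], [[0, 0, 4], 0], [[0, 0, 0], 0]]}}

```text
t: 11.2
position: [0.4958, -0.0537, 0.0046]
orientation: [1.962, 2.453, 0.0]
force: [0.1, 0.0, 0.7]
finger_gap: 0.0933
grip_force: 0.0
```

Request:
{"method": "step_arm", "body": {"rows": [[[0, 0, 0], 0], [[0, 0, 0], 0], [[0, 0, 0], 0], [[0, 0, 0], 0], [[0, 0, 0], 0], [[0, 0, 0], 0], [[0, 0, 0], 0], [[0, 0, 0], 0], [[0, 0, 0], 0]], "jaw": 1, "grip_force": 35}}

```text
t: 12.1
position: [0.4956, -0.0537, 0.0044]
orientation: [-1.961, -2.455, 0.0]
force: [0.1, 0.3, 0.7]
finger_gap: 0.0398
grip_force: 35.0
```

Request:
{"method": "step_arm", "body": {"rows": [[[0, 0, -5], 0], [[0, 0, -15], 0], [[0, 0, -30], 0], [[0, 0, -30], 0], [[0, 0, -30], 0], [[0, 0, -30], 0], [[0, 0, -20], 0], [[0, 0, 0], 0]]}}

```text
t: 12.9
position: [0.4969, -0.0539, 0.1671]
orientation: [1.958, 2.451, 0.003]
force: [0.0, 0.2, -1.1]
finger_gap: 0.0398
grip_force: 35.0
```

```bash
python3 -c "
from h import *
xy=pose([.5255,.238],np.radians(102.9),[-.045,0,0])[0];print(xy)
plan([xy[0],xy[1],.165],12.9)"
```

```text
[0.53554626 0.19413575 0.        ]
t 12.9 p [ 0.4969 -0.0539  0.1671] z [ 4.7e-03 -9.0e-04 -1.0e+00] yaw 12.77 q6 -0.42 F [ 0.   0.2 -1.1] gap 0.0398
roll -0.13 shift [233.2  93.    2. ] toolx [-0.223  0.975 -0.002] tooly [0.975 0.223 0.004]
```

Request:
{"method": "step_arm", "body": {"rows": [[[13, 9, 0], -0.13], [[20, 15, 0], 0], [[20, 15, 0], 0], [[20, 15, 0], 0], [[20, 15, 0], 0], [[20, 15, 0], 0], [[10, 9, 0], 0], [[0, 0, 0], 0]]}}

```text
t: 13.7
position: [0.5589, 0.0878, 0.1635]
orientation: [-1.956, -2.458, 0.001]
force: [-1.1, -0.7, -0.9]
finger_gap: 0.0394
grip_force: 35.0
```

Run:
```python
from h import *
plan([.5355,.1941,.165],12.9)
c=robot.calibration("wrist");im=robot.grab_frame("wrist")
im=np.ascontiguousarray(im[:,:,::-1]);cv2.imwrite("pics/w3.png",im)
import json;json.dump({k:np.array(v).tolist() for k,v in c.items()},open("w3.json","w"))
big=cv2.resize(im,(800,600),interpolation=cv2.INTER_CUBIC)
for P in([(-.075,-.07,.06),(.075,-.07,.06),(.075,.07,.06),(-.075,.07,.06)],[(-.042,-.015,.026),(-.042,.015,.026),(-.048,.015,.026),(-.048,-.015,.026)],[(.013,-.015,.054),(.013,.015,.054)]):
    u=proj("wrist",pose([.5255,.238],np.radians(102.9),P),c)/.7;print(u.round().tolist())
    cv2.polylines(big,[u.astype(np.int32)],True,(0,0,255),1)
cv2.imwrite("pics/w3b.png",big)
```

```text
t 13.7 p [0.5589 0.0878 0.1635] z [-0.001 -0.    -1.   ] yaw 12.98 q6 -0.15 F [-1.1 -0.7 -0.9] gap 0.0394
roll 0.08 shift [108.8   0.9  -1.5] toolx [-0.223  0.975  0.   ] tooly [ 0.975  0.223 -0.001]
[[515.0, 171.0], [513.0, -62.0], [281.0, -63.0], [277.0, 170.0]]
[[420.0, 117.0], [373.0, 117.0], [373.0, 126.0], [420.0, 126.0]]
[[422.0, 24.0], [371.0, 24.0]]
```

View pics/w3b.png

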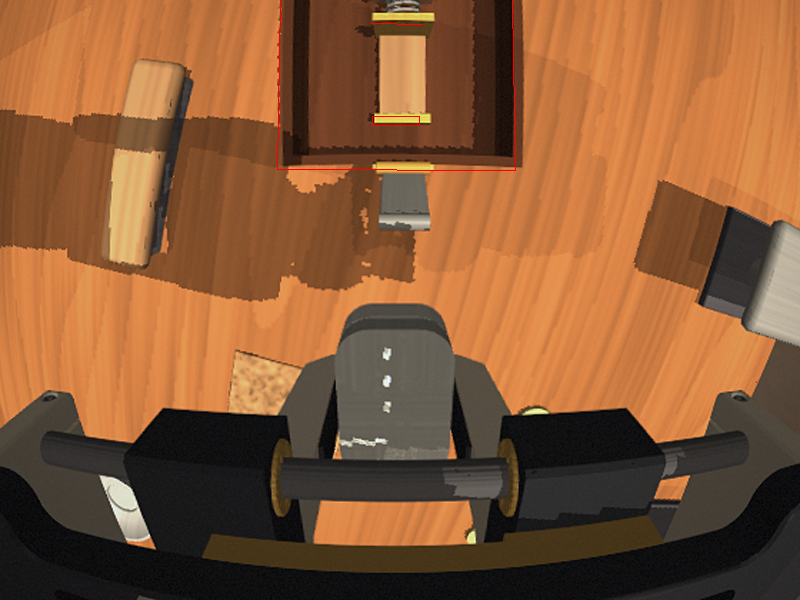

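The rim, lip (402,118) and plate (403,17) sit about 5 px right of and 3 px above the prediction, so I'll zoom in and refit.

```bash
python3 -c "
import cv2
im=cv2.imread('pics/w3.png');cv2.imwrite('pics/w3z.png',cv2.resize(im[0:130,190:370],(720,520),interpolation=cv2.INTER_CUBIC))"
```

```text
(no output)
```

View pics/w3z.png

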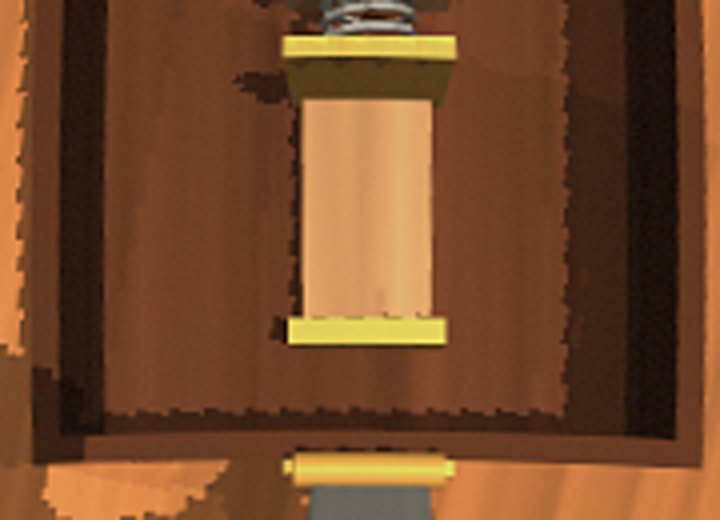

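Run:
```python
from h import *
import json
from scipy.optimize import least_squares as ls
c={k:np.array(v) if isinstance(v,list) else v for k,v in json.load(open("w3.json")).items()}
z=lambda L:np.array(L)/4+[190-.375,-.375]
P=np.array([(-75,70,60),(-75,-70,60),(-69,64,60),(-69,-64,60),(-42,0,26),(-48,0,26),(13,0,54),(13,15,18),(13,-15,18)])/1000
U=z([(35,463),(702,464),(62,437),(676,437),(367,319),(367,344),(370,58),(302,99),(432,99)])
f=lambda p:(proj("wrist",pose(p[:2],p[2],P),c)-U).ravel()
r=ls(f,[.5255,.238,1.796],loss="soft_l1");print(r.x,np.degrees(r.x[2]),f(r.x).round(1).reshape(-1,2).tolist())
x,y,a=r.x
for q in(-.0095,-.012,0):print(pose([x,y],a,[q,0,0]))
n=pose([x,y],a,[-.0035,0,0])[0]
plan([n[0],n[1],.165],np.degrees(a)-90)
```

```text
[0.52838333 0.24141619 1.80090897] 103.18448346949386 [[0.1, 0.6], [0.1, 0.7], [0.1, -0.3], [-0.1, 0.1], [0.1, -0.6], [0.1, -0.5], [-0.2, -0.4], [0.3, 0.2], [-0.5, 0.3]]
[[0.53055016 0.2321666  0.        ]]
[[0.53112038 0.2297325  0.        ]]
[[0.52838333 0.24141619 0.        ]]
t 13.75 p [0.5586 0.0869 0.1636] z [-1.3e-03 -3.0e-04 -1.0e+00] yaw 12.95 q6 -0.15 F [-0.4  0.7 -0.7] gap 0.0396
roll -0.24 shift [153.8   5.9  -1.4] toolx [-0.228  0.974  0.   ] tooly [ 0.974  0.228 -0.001]
```

Run:
```python
from h import *
from scipy.optimize import least_squares as ls
C=[.5284,.2414];a=np.radians(103.18)
A=np.array;top=robot.calibration("top");sc=robot.calibration("scene")
ut=A([(421,33),(449,226)])/2.5+[45-160,155]; us=(A([(680,307),(800,403)])-[400,300])/[2.5,2]+[360,105]
def lid(th):return pose(C,a,[(.075+.15*np.cos(th),y,.06+.15*np.sin(th)) for y in(-.07,.07)])
# lid edge corners: -y is image-top in top view
print(proj("top",pose(C,a,[[-.075,-.07,.06],[-.075,.07,.06]]),top)-[0,0])
for th in(1.5,1.6,1.7,1.8,1.9,1.95):print(th,(proj("top",lid(th),top)-ut).round(1).tolist(),(proj("scene",lid(th),sc)-us[::-1]).round(1).tolist())
def cl(th):return pose(C,a,[(-.077+.052*np.cos(th)-.007*np.sin(th),0,.066+.052*np.sin(th)+.007*np.cos(th))])
for th in(1.6,1.8,2.0,2.2):print("clamp",th,proj("wrist",cl(th),{**{k:np.array(v) for k,v in __import__('json').load(open('w3.json')).items()}})/.7)
```

```text
[[173.10610412 164.32370916]
 [185.87065837 230.06127538]]
1.5 [[9.2, -3.9], [11.0, -2.3]] [[-4.8, 3.0], [-9.1, -0.8]]
1.6 [[17.7, -5.7], [19.7, -4.2]] [[-11.9, 5.6], [-15.7, 1.2]]
1.7 [[26.6, -7.3], [28.7, -6.0]] [[-19.4, 8.8], [-22.6, 3.9]]
1.8 [[35.6, -8.7], [37.9, -7.8]] [[-27.3, 12.5], [-29.7, 7.3]]
1.9 [[44.7, -9.8], [47.1, -9.4]] [[-35.3, 16.8], [-36.9, 11.1]]
1.95 [[49.2, -10.3], [51.7, -10.2]] [[-39.4, 19.0], [-40.6, 13.2]]
clamp 1.6 [[405.5710884  186.74871933]]
clamp 1.8 [[405.37799054 208.03333042]]
clamp 2.0 [[405.08780855 226.46149022]]
clamp 2.2 [[404.73164507 241.07358197]]
```

Request:
{"method": "step_arm", "body": {"rows": [[[15, 2, 0], -0.24], [[25, 2, 0], 0], [[30, 2, 0], 0], [[30, 0, 0], 0], [[25, 0, 0], 0], [[10, 0, 0], 0], [[0, 0, 20], 0], [[0, 0, 30], 0], [[0, 0, 20], 0], [[0, 0, 10], 0], [[0, 0, 0], 0], [[0, 0, 0], 0]]}}

```text
t: 14.95
position: [0.5347, 0.2196, 0.0853]
orientation: [1.953, 2.46, 0.001]
force: [0.5, -0.0, -0.2]
finger_gap: 0.0399
grip_force: 35.0
```

```bash
cat >> h.py <<'E'
C=[.5284,.2414];CA=np.radians(103.18)
def cplan(x,z,y=0):
    n=pose(C,CA,[x/1e3,y/1e3,0])[0]; plan([n[0],n[1],z/1e3],13.18)
    s=robot.read_state();print("in case (mm):",(np.linalg.inv(Ro.from_euler("z",CA).as_matrix())@(s["position"]-[*C,0])*1e3).round(1))
E
python3 -c "
from h import *
cplan(-22,31)"
```

```text
t 14.95 p [0.5347 0.2196 0.0853] z [ 1.e-03  3.e-04 -1.e+00] yaw 13.11 q6 0.08 F [ 0.5 -0.  -0.2] gap 0.0399
roll -0.07 shift [ 0.6 -1.2 54.3] toolx [-0.228  0.974  0.   ] tooly [0.974 0.228 0.001]
in case (mm): [-22.6  -1.2  85.3]
```

Request:
{"method": "step_arm", "body": {"rows": [[[0, -1.2, 15], -0.07], [[0, 0, 18], 0], [[0, 0, 13], 0], [[0, 0, 8], 0], [[0, 0, 0], 0], [[3, 0, 0], 0], [[3, 0, 0], 0], [[2, 0, 0], 0], [[2, 0, 0], 0], [[1.5, 0, 0], 0], [[1.5, 0, 0], 0], [[0, 0, 0], 0], [[0, 0, 0], 0]]}}

```text
t: 16.25
position: [0.5307, 0.232, 0.0312]
orientation: [1.95, 2.461, 0.001]
force: [1.2, -5.3, 2.7]
finger_gap: 0.0398
grip_force: 35.0
```

```bash
python3 -c "
from h import *
cplan(-9,19.5)"
```

```text
t 16.25 p [0.5307 0.232  0.0312] z [ 1.5e-03 -3.0e-04 -1.0e+00] yaw 13.22 q6 0.1 F [ 1.2 -5.3  2.7] gap 0.0398
roll 0.04 shift [ 0.7 -0.1 11.7] toolx [-0.228  0.974 -0.001] tooly [0.974 0.228 0.001]
in case (mm): [-9.7 -0.  31.2]
```

Request:
{"method": "step_arm", "body": {"rows": [[[1.5, 0, 0], 0], [[1, 0, 0], 0], [[0, 0, 0], 0], [[0, 0, 2], 0], [[0, 0, 2], 0], [[0, 0, 2], 0], [[0, 0, 0], 0]]}}

```text
t: 16.95
position: [0.5301, 0.2342, 0.025]
orientation: [1.95, 2.461, 0.001]
force: [3.0, -7.2, 0.9]
finger_gap: 0.0398
grip_force: 35.0
```

```bash
python3 -c "
from h import *
cplan(-9,19.5)"
```

```text
t 16.95 p [0.5301 0.2342 0.025 ] z [ 1.4e-03 -4.0e-04 -1.0e+00] yaw 13.21 q6 0.11 F [ 3.  -7.2  0.9] gap 0.0398
roll 0.03 shift [-1.6 -0.   5.5] toolx [-0.228  0.974 -0.001] tooly [0.974 0.228 0.001]
in case (mm): [-7.4 -0.  25. ]
```

Request:
{"method": "step_arm", "body": {"rows": [[[0, 0, 2], 0], [[0, 0, 1.5], 0], [[0, 0, 1], 0], [[0, 0, 0], 0]]}}

```text
t: 17.35
position: [0.5301, 0.2342, 0.0206]
orientation: [1.95, 2.461, 0.001]
force: [2.3, -6.1, 1.4]
finger_gap: 0.0394
grip_force: 35.0
```

Request:
{"method": "step_arm", "body": {"rows": [[[0, 0, 0.7], 0], [[0, 0, 0.5], 0], [[0, 0, 0], 0]]}}

```text
t: 17.65
position: [0.5301, 0.2343, 0.0195]
orientation: [1.95, 2.461, 0.001]
force: [1.6, -6.7, 1.7]
finger_gap: 0.0396
grip_force: 35.0
```

Request:
{"method": "step_arm", "body": {"rows": [[[0, 0, 0.6], 0], [[0, 0, 0.6], 0], [[0, 0, 0], 0]]}}

```text
t: 17.95
position: [0.5302, 0.2343, 0.0194]
orientation: [1.95, 2.461, 0.001]
force: [-3.9, -8.7, 17.3]
finger_gap: 0.04
grip_force: 35.0
```

On the bed now. I'll ease back to the lip, release to a partial opening, and rise.

Request:
{"method": "step_arm", "body": {"rows": [[[0, 0, -0.7], 0], [[-1.5, 0, 0], 0], [[-1.5, 0, 0], 0], [[-1, 0, 0], 0], [[0, 0, 0], 0]]}}

```text
t: 18.45
position: [0.5309, 0.2309, 0.0194]
orientation: [1.951, 2.461, 0.002]
force: [-0.9, -2.8, 8.0]
finger_gap: 0.0399
grip_force: 35.0
```

Request:
{"method": "step_arm", "body": {"rows": [[[0, 0, 0], 0], [[0, 0, 0], 0], [[0, 0, 0], 0], [[0, 0, 0], 0], [[0, 0, 0], 0], [[0, 0, -10], 0], [[0, 0, -20], 0], [[0, 0, -30], 0], [[-10, 0, -30], 0], [[-30, 0, -20], 0], [[-40, 0, 0], 0], [[-40, 0, 0], 0], [[-20, 0, 0], 0], [[0, 0, 0], 0]], "jaw": -0.25}}

```text
t: 19.85
position: [0.5629, 0.0923, 0.129]
orientation: [1.954, 2.459, 0.001]
force: [-0.1, 0.9, 0.4]
finger_gap: 0.0581
grip_force: 0.0
```

Run:
```python
from h import *
cplan(-150,165)
c=robot.calibration("wrist");im=robot.grab_frame("wrist")
im=np.ascontiguousarray(im[:,:,::-1]);cv2.imwrite("pics/w4.png",im)
X=[(-.042,.0,.018),(.018,0,.054)]+[(x-.012,y,.046) for x,y in((.03,.02),(.03,-.02),(-.03,-.02),(-.03,.02))]
u=proj("wrist",pose(C,CA,X),c);print(u.round())
big=cv2.resize(im,(1680,1260),interpolation=cv2.INTER_CUBIC)
cv2.polylines(big,[(u[2:]*3).astype(np.int32)],True,(0,0,255),1)
cv2.polylines(big,[(proj("wrist",pose(C,CA,[(.018,-.02,.054),(.018,.02,.054)]),c)*3).astype(np.int32)],True,(255,0,0),1)
cv2.imwrite("pics/w4z.png",big[0:420,440:1240])
```

```text
t 19.85 p [0.5629 0.0923 0.129 ] z [ 9.e-04 -1.e-04 -1.e+00] yaw 13.04 q6 -0.15 F [-0.1  0.9  0.4] gap 0.0581
roll -0.14 shift [  3.    0.4 -36. ] toolx [-0.228  0.974 -0.   ] tooly [0.974 0.228 0.001]
in case (mm): [-153.1    0.4  129. ]
[[276.  80.]
 [276.  -1.]
 [250.   3.]
 [302.   3.]
 [303.  76.]
 [250.  76.]]
```

View pics/w4z.png

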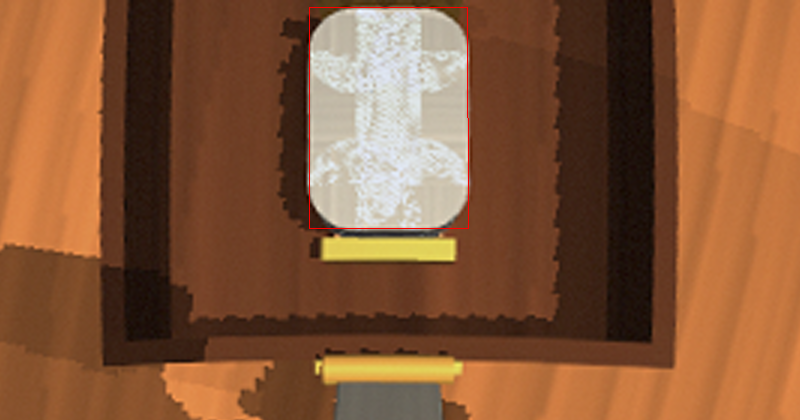

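The tin lies exactly in the predicted nest outline (388,118 in the crop), held behind the lip. Next I go over the lid with the fingers shut.

Request:
{"method": "step_arm", "body": {"rows": [[[0, 0, -25], -0.14], [[0, 0, -40], 0], [[0, 0, -40], 0], [[15, 0, -20], 0], [[30, 0, 0], 0], [[35, 0, 0], 0], [[35, 0, 0], 0], [[35, 0, 0], 0], [[35, 0, 0], 0], [[35, 0, 0], 0], [[35, 0, 0], 0], [[25, 0, 0], 0], [[15, 0, 0], 0], [[0, 0, 0], 0]], "jaw": 1}}

```text
t: 21.3
position: [0.4931, 0.3833, 0.2532]
orientation: [-1.945, -2.467, 0.0]
force: [-0.0, -1.2, -0.6]
finger_gap: 0.0005
grip_force: 0.0
```

Run:
```python
from h import *
cplan(140,190)
cv2.imwrite("pics/s5.png",cv2.resize(robot.grab_frame("scene")[:,:,::-1],(800,600)))
```

```text
t 21.3 p [0.4931 0.3833 0.2532] z [-2.e-04  1.e-04 -1.e+00] yaw 13.5 q6 0.35 F [-0.  -1.2 -0.6] gap 0.0005
roll 0.32 shift [-6.2  2.  63.2] toolx [-0.228  0.974  0.   ] tooly [ 0.974  0.228 -0.   ]
in case (mm): [146.2   2.  253.2]
```

View pics/s5.png

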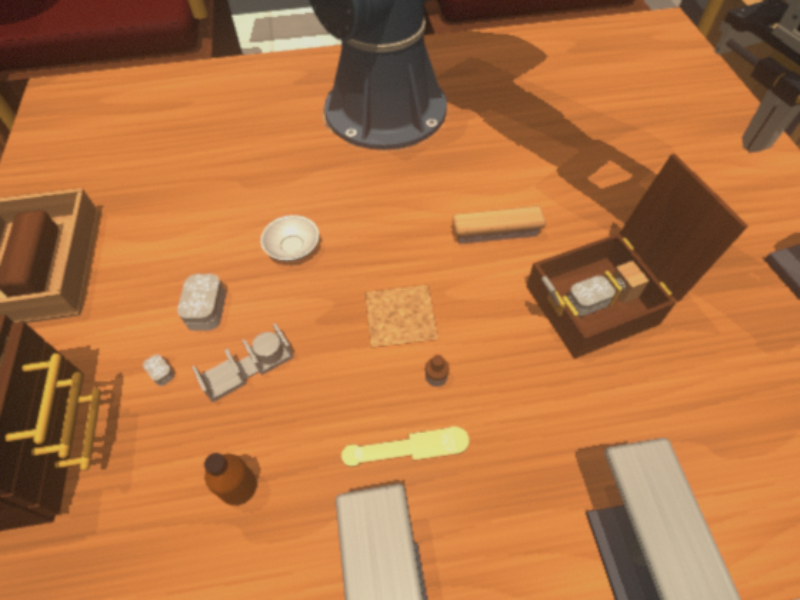

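The tin is held in the case and the gripper is beyond the lid (765,110), with the lid not touched. I'll lower and push.

Request:
{"method": "step_arm", "body": {"rows": [[[0, 1, 15], 0.32], [[0, 1, 25], 0], [[0, 0, 18], 0], [[0, 0, 5], 0], [[-8, 0, 0], 0], [[-10, 0, 0], 0], [[-10, 0, 0], 0], [[-10, 0, 0], 0], [[-10, 0, 0], 0], [[-8, 0, 0], 0], [[0, 0, 0], 0]]}}

```text
t: 22.45
position: [0.5091, 0.3262, 0.1904]
orientation: [1.956, 2.458, -0.0]
force: [0.3, 0.8, -0.4]
finger_gap: 0.0004
grip_force: 0.0
```

```bash
python3 -c "
from h import *
cplan(68,189.5)"
```

```text
t 22.45 p [0.5091 0.3262 0.1904] z [ 1.e-04 -3.e-04 -1.e+00] yaw 12.97 q6 0.27 F [ 0.3  0.8 -0.4] gap 0.0004
roll -0.21 shift [-19.   -0.6   0.9] toolx [-0.228  0.974 -0.   ] tooly [0.974 0.228 0.   ]
in case (mm): [ 87.   -0.6 190.4]
```

Request:
{"method": "step_arm", "body": {"rows": [[[-9.5, 0, 0.5], -0.21], [[-9.5, 0, 0.5], 0], [[-12.7, 0, 2.7], 0], [[-12.7, 0, 2.7], 0], [[-12, 0, 5.2], 0], [[-12, 0, 5.2], 0], [[-10.7, 0, 7.4], 0]]}}

```text
t: 23.15
position: [0.5272, 0.2491, 0.1656]
orientation: [1.951, 2.462, 0.0]
force: [0.2, 0.6, 1.5]
finger_gap: 0.0
grip_force: 0.6
```

Request:
{"method": "step_arm", "body": {"rows": [[[-10.7, 0, 7.4], 0], [[-9, 0, 9.5], 0], [[-9, 0, 9.5], 0], [[-7, 0, 11], 0], [[-7, 0, 11], 0]]}}

```text
t: 23.65
position: [0.5367, 0.2082, 0.1166]
orientation: [-1.951, -2.463, 0.0]
force: [-0.5, 1.1, -0.0]
finger_gap: 0.0005
grip_force: 0.4
```

Run:
```python
from h import *
cplan(-43.3,93.6)
a=robot.grab_frame("scene")[80:280,340:560,::-1];b=robot.grab_frame("top")[130:330,40:260,::-1]
cv2.imwrite("pics/s6.png",cv2.resize(np.hstack([a,b]),(800,364)))
```

```text
t 23.65 p [0.5367 0.2082 0.1166] z [-2.e-04 -1.e-04 -1.e+00] yaw 13.23 q6 0.06 F [-0.5  1.1 -0. ] gap 0.0005
roll 0.05 shift [-9.1 -0.5 23. ] toolx [-0.228  0.974 -0.   ] tooly [ 0.974  0.228 -0.   ]
in case (mm): [-34.2  -0.5 116.6]
```

View pics/s6.png

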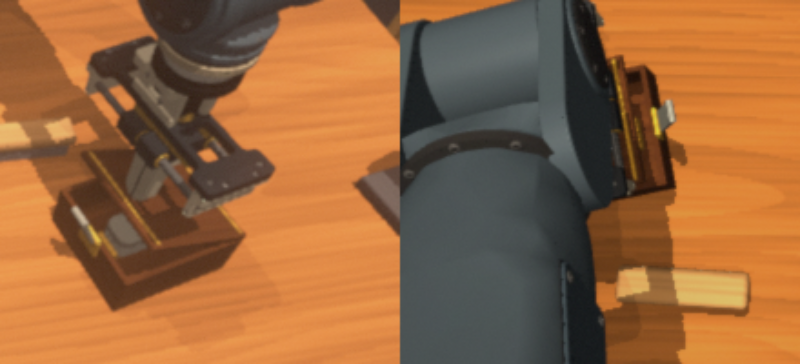

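The lid is following, about 0.4 rad open at (150,215), with the finger on its face. I've viewed all ten pictures, so I'll work by numbers from here.

Request:
{"method": "step_arm", "body": {"rows": [[[-4.5, 0, 11.5], 0], [[-4.5, 0, 11.5], 0], [[-3, 0, 12], 0], [[-1, 0, 8], 0], [[0, 0, 3], 0], [[0, 0, 0], 0]]}}

```text
t: 24.35
position: [0.5394, 0.1961, 0.0711]
orientation: [-1.95, -2.462, 0.001]
force: [-0.8, 0.9, 0.5]
finger_gap: 0.0005
grip_force: 0.0
```

Request:
{"method": "step_arm", "body": {"rows": [[[0, 0, 1.5], 0], [[0, 0, 1], 0], [[0, 0, 0], 0]]}}

```text
t: 24.65
position: [0.5397, 0.1962, 0.0693]
orientation: [1.95, 2.463, 0.001]
force: [0.3, 0.3, -0.7]
finger_gap: 0.0006
grip_force: 0.0
```

Request:
{"method": "step_arm", "body": {"rows": [[[0, 0, 1.2], 0], [[0, 0, 1], 0], [[0, 0, 0], 0]]}}

```text
t: 24.95
position: [0.5399, 0.1962, 0.0681]
orientation: [1.95, 2.462, 0.001]
force: [-4.4, -0.5, 12.6]
finger_gap: 0.0008
grip_force: 6.7
```

The lid is shut (contact at 68 mm, the lid's top height). Now the clamp.

Request:
{"method": "step_arm", "body": {"rows": [[[0, 0, -10], 0], [[0, 0, -25], 0], [[0, 0, -30], 0], [[0, 0, -10], 0], [[-25, 0, 0], 0], [[-30, 0, 0], 0], [[-30, 0, 0], 0], [[-15, 0, 0], 0], [[0, 0, 0], 0]]}}

```text
t: 25.85
position: [0.5627, 0.0976, 0.1416]
orientation: [-1.953, -2.46, 0.0]
force: [1.2, 0.3, -0.1]
finger_gap: 0.0004
grip_force: 0.0
```

Run:
```python
from h import *
cplan(-140,98)
```

```text
t 25.85 p [0.5627 0.0976 0.1416] z [-4.e-04 -0.e+00 -1.e+00] yaw 13.11 q6 -0.14 F [ 1.2  0.3 -0.1] gap 0.0004
roll -0.07 shift [ 7.9 -0.6 43.6] toolx [-0.228  0.974  0.   ] tooly [ 0.974  0.228 -0.   ]
in case (mm): [-147.9   -0.6  141.6]
```

Request:
{"method": "step_arm", "body": {"rows": [[[0, -0.6, 18], -0.07], [[0, 0, 20], 0], [[0, 0, 5.6], 0], [[8, 0, 0], 0], [[10, 0, 0], 0], [[9, 0, 0], 0], [[9, 0, 0], 0], [[8, 0, -2], 0], [[7, 0, -3], 0], [[6, 0, -3], 0]]}}

```text
t: 26.85
position: [0.5485, 0.1547, 0.1066]
orientation: [-1.949, -2.464, 0.0]
force: [0.4, -1.2, 0.0]
finger_gap: 0.0006
grip_force: 0.6
```

Run:
```python
from h import *
cplan(-84.3,108)
```

```text
t 26.85 p [0.5485 0.1547 0.1066] z [-3.e-04 -1.e-04 -1.e+00] yaw 13.32 q6 -0.04 F [ 0.4 -1.2  0. ] gap 0.0006
roll 0.14 shift [ 4.7  0.2 -1.4] toolx [-0.228  0.974 -0.   ] tooly [ 0.974  0.228 -0.   ]
in case (mm): [-89.    0.2 106.6]
```

Request:
{"method": "step_arm", "body": {"rows": [[[6.6, 0, 0], 0], [[6.6, 0, 0], 0], [[8, 0, 2], 0], [[7.5, 0, 4], 0], [[6.4, 0, 5.5], 0], [[5.3, 0, 6.8], 0], [[3.8, 0, 7.4], 0], [[2.2, 0, 5.5], 0], [[0, 0, 0], 0]]}}

```text
t: 27.75
position: [0.5376, 0.1994, 0.0741]
orientation: [-1.948, -2.463, 0.002]
force: [0.3, -0.2, 0.1]
finger_gap: 0.0004
grip_force: 0.0
```

Request:
{"method": "step_arm", "body": {"rows": [[[0, 0, 1.5], 0], [[0, 0, 1], 0], [[0, 0, 0], 0]]}}

```text
t: 28.05
position: [0.5382, 0.1993, 0.0732]
orientation: [-1.949, -2.463, -0.001]
force: [-1.0, 1.7, 4.1]
finger_gap: 0.0004
grip_force: 2.2
```

Run:
```python
from h import *
cplan(-42.5,73)
```

```text
t 28.05 p [0.5382 0.1993 0.0732] z [ 2.e-04  3.e-04 -1.e+00] yaw 13.29 q6 0.04 F [-1.   1.7  4.1] gap 0.0004
roll 0.11 shift [0.8 0.  0.2] toolx [-0.228  0.974  0.   ] tooly [0.974 0.228 0.   ]
in case (mm): [-43.3   0.   73.2]
```

Contact is at 73 mm, the clamp's flat height. I'll press slightly more, then retreat and check the pixels.

Request:
{"method": "step_arm", "body": {"rows": [[[0, 0, 0.8], 0], [[0, 0, 0], 0]]}}

```text
t: 28.25
position: [0.5383, 0.1993, 0.073]
orientation: [1.949, 2.463, 0.001]
force: [-5.0, -0.4, 11.6]
finger_gap: 0.0008
grip_force: 5.7
```

Request:
{"method": "step_arm", "body": {"rows": [[[0, 0, -5], 0], [[0, 0, -25], 0], [[0, 0, -35], 0], [[0, 0, -35], 0], [[-30, 0, -10], 0], [[-40, 0, 0], 0], [[-40, 0, 0], 0], [[-40, 0, 0], 0], [[0, 0, 0], 0]]}}

```text
t: 29.15
position: [0.5735, 0.0494, 0.1821]
orientation: [1.953, 2.459, -0.0]
force: [-0.3, 0.4, 0.0]
finger_gap: 0.0008
grip_force: 0.0
```

Run:
```python
from h import *
cplan(-140,180)
c=robot.calibration("wrist");im=robot.grab_frame("wrist")
# grey steel (low saturation, bright) along the case midline, at lid-top height
for x in range(-110,20,6):
    u=proj("wrist",pose(C,CA,[[x/1e3,y/1e3,.073] for y in(-20,-6,6,20)]),c).round().astype(int)
    print(x,[im[v,q].tolist() if 0<=v<420 and 0<=q<560 else None for q,v in u])
```

```text
t 29.15 p [0.5735 0.0494 0.1821] z [ 8.e-04 -7.e-04 -1.e+00] yaw 13.08 q6 -0.22 F [-0.3  0.4  0. ] gap 0.0008
roll -0.1 shift [57.3 -0.1  2. ] toolx [-0.228  0.974 -0.001] tooly [0.974 0.228 0.001]
in case (mm): [-1.973e+02 -1.000e-01  1.821e+02]
-110 [[182, 110, 59], [179, 107, 56], [204, 122, 66], [180, 108, 57]]
-104 [[182, 110, 58], [183, 109, 58], [201, 121, 63], [166, 101, 54]]
-98 [[188, 114, 60], [185, 110, 59], [195, 117, 64], [167, 101, 54]]
-92 [[193, 116, 62], [187, 111, 58], [192, 115, 62], [170, 101, 55]]
-86 [[194, 115, 62], [198, 118, 65], [197, 119, 63], [169, 100, 53]]
-80 [[32, 19, 11], [197, 140, 60], [196, 139, 60], [24, 16, 11]]
-74 [[102, 55, 33], [190, 180, 162], [184, 176, 156], [97, 54, 34]]
-68 [[208, 181, 77], [187, 179, 160], [183, 174, 156], [208, 178, 77]]
-62 [[96, 54, 31], [185, 177, 159], [180, 172, 154], [91, 51, 28]]
-56 [[97, 55, 33], [185, 175, 158], [178, 169, 152], [90, 49, 27]]
-50 [[97, 56, 34], [185, 175, 158], [175, 166, 150], [89, 50, 28]]
-44 [[100, 57, 33], [179, 171, 152], [174, 167, 151], [88, 49, 29]]
-38 [[99, 54, 31], [177, 170, 153], [171, 164, 147], [87, 49, 29]]
-32 [[99, 53, 32], [177, 169, 152], [170, 163, 147], [84, 46, 27]]
-26 [[98, 56, 31], [174, 165, 149], [174, 166, 151], [86, 48, 29]]
-20 [[100, 55, 33], [93, 52, 28], [87, 47, 28], [85, 47, 29]]
-14 [None, None, None, None]
-8 [None, None, None, None]
-2 [None, None, None, None]
4 [None, None, None, None]
10 [None, None, None, None]
16 [None, None, None, None]
```

The clamp's steel shows from x = -77 to -25 mm on the lid, exactly its flat footprint, and the oak lid shows around it. I'm handing in.

```bash
python3 -c "
from rig import robot
print(robot.finish_job())"
```

```text
the job is handed in; nothing more can be done
None
```

The oval tin is in the sprung holder, seated behind the brass lip, the lid is shut, and the clamp lies flat on it. I handed the job in at about 29 s of the 72 s allowed; the hand-in returned no verdict.

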